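# Size a flanged hub in the stepped bore gauge

### The arm

A 7-joint arm with a two-finger parallel gripper is mounted at the origin on a cart in front of the work surface, level with it; the furniture and walls round the work are solid. World frame = base frame: x ahead of the robot, y to its left, z up, the work surface at z = 0. Lengths are in m, angles in rad, forces in N, time in s.
With the tool pointing down it reaches from about 0.4 to 0.75 m from the base axis. Payload 19.5 kg.
Tool frame: the origin (TCP) lies between the finger pads, 19 mm behind the fingertips; this is the grasp point; z points along the fingers, y is the line along which they close (so a half turn about z gives the same grasp; the last joint's range is limited). The gripper opens to 85 mm and grips with 20 to 120 N. Pads are 22 mm wide; open, the fingers measure 114 mm over their backs; the gripper's body (76 mm by 85 mm) begins 54 mm behind the grasp point. The pads swing forward as they close: fully open they stand 13 mm farther back than shut.
Start: joints at [-1.173, 0.707, -0.028, 1.485, 0.022, 0.951, -0.075], TCP at [0.245, 0.52, 0.25] pointing down, gripper open.
Joint ranges: [-2.71, 2.71], [-0.32, 2.16], [-1.57, 1.52], [0, 2.45], [-1.46, 4.6], [0, 2.02], [-2.83, 2.83]. Speed limits (rad/s): [1.89, 1.89, 2.57, 2.57, 3.01, 3.01, 3.01].

### API

Orientations are given as a 3x3 rotation matrix whose columns are the frame's x, y, z axes.
In Python, from plant import ctrl, vision, hand_in gives the robot as it stands.
- The arm moves only by the shell command python3 -m crank 'ROWS' [FORCE]. ROWS is a JSON object of lists of equal length, an entry for each row: "travel": the shift along the tool's x, y, z in mm, a list of three; "turn": the turn about the tool's z in rad; "gripper": the closure, from -1 (fully open) to 1 (shut). A call has 1 to 20 rows; each row shifts and turns the commanded pose from where the row before left it, along the tool's axes as they then stand; what a row does not reach is not made up. A row lasts 1/10 s, in which the tool goes at most 50 mm and 8.59 degrees, less where a joint would pass 70% of its speed; a pose out of reach is approached as far as the arm can. A call is refused whole if a number of a shift passes 50 or a number of a turn 0.15, either way. A call with a gripper value outside its range is refused whole. The fingers move at their own pace and stop on an object; FORCE is the grip in N (left out, the last holds). Time passes only in rows, so rows that do not move let the fingers close. It gives the time, the measured TCP pose, the force, the opening and the grip force at its end, in the units of the state.
- ctrl.observe(): the state, without advancing time (a new reading comes with each control period).
- vision.get_image(name): name is "scene" or "side" or "wrist"; returns the picture (384x512x3 uint8, red, green, blue); there is no depth.
- vision.camera_model(name): a dict with "fx", "fy", "cx", "cy" (pixels), "dist_coeffs" ([k1, k2, p1, p2, k3] as OpenCV has them; the pictures are not rectified), "rvec" (rotation vector, rad) and "tvec" (3), from world to camera coordinates, as OpenCV has them. Camera axes: x right, y down, z forward; pixel columns grow to the right and rows downward; lengths in m; the calibration is good to about 2 mm. A picture is of the moment at which its call begins: read the wrist's pose just before it. camera_model takes no time and is no camera call; for the wrist camera it gives the pose at the moment of the call.
- hand_in(): hands the job in; it is judged then, once.
The state is a dict: "t": time; "joint_positions": joint angles; "qd": joint speeds; "tau": joint torques, N m; "eef_pos": TCP position; "orientation": TCP orientation; "force": force on the tool from outside, world axes, zero at the start; "moment": the same for the moment, N m; "finger_gap": finger opening in m; "finger_force": force on a finger pad.
Only numpy, scipy, OpenCV 4.12 (cv2) and the standard library are available. Lean on these libraries where they do the work, as an engineer would, in place of code of your own. Each camera call takes 0.05 s, during which the arm holds its last target. There are 200 camera calls.

### The job

Find the size of the hub standing on the round rubber pad: try its disc in the stepped bore gauge, beginning at the smallest bore and going up one bore at a time, setting it squarely on each bore and pressing lightly for a moment (never more than 25 N), until it enters. Leave it upright and fully home in the first bore that takes it, let go and draw the gripper well clear above it; never put it down into a larger bore than that, and leave everything else where it is.

Things in the scene. Friction and masses are not known exactly. Their poses are not given: they have to be found in the camera images.
- hub_a: aluminium flanged hub, 44 mm high, 0.1 to 0.2 kg: a disc 14 mm thick with a boss 24 mm across on top; lower edge chamfered 1 mm. The three hubs have discs of 38, 42 and 46 mm diameter, which is which is not told. Origin: centre of underside, z up. One of them stands on the pad (which one changes), two in the tray. Grasp the boss from above, fingertips above the disc.
- hub_b: aluminium flanged hub, 44 mm high, 0.1 to 0.2 kg: a disc 14 mm thick with a boss 24 mm across on top; lower edge chamfered 1 mm. The three hubs have discs of 38, 42 and 46 mm diameter, which is which is not told. Origin: centre of underside, z up. One of them stands on the pad (which one changes), two in the tray. Grasp the boss from above, fingertips above the disc.
- hub_c: aluminium flanged hub, 44 mm high, 0.1 to 0.2 kg: a disc 14 mm thick with a boss 24 mm across on top; lower edge chamfered 1 mm. The three hubs have discs of 38, 42 and 46 mm diameter, which is which is not told. Origin: centre of underside, z up. One of them stands on the pad (which one changes), two in the tray. Grasp the boss from above, fingertips above the disc.
- gauge: aluminium block 70 x 232 x 22 mm on rubber buffers over a fixed 6 mm plate; top 34 mm above bench, gives up to 4 mm downward (3.5 N/mm), then stops hard. Four blind bores in a row along y, smallest at -y, marked by 1 to 4 dots. Origin: centre of underside, 12 mm up. Each hub fits one of bores 2, 3, 4 with 1.4 mm play in diameter, home when 10 mm deep; smaller bores stop it at the mouth.
- bore1 (a point): centre of the mouth of bore 1 (smallest, one dot) of the gauge, on its top face; bore diameter 35.4 mm, blind, 10 mm deep, flat floor, mouth chamfered 1 mm; axes as the gauge
- bore2 (a point): centre of the mouth of bore 2 (two dots) of the gauge, on its top face; bore diameter 39.4 mm, blind, 10 mm deep, flat floor, mouth chamfered 1 mm; axes as the gauge
- bore3 (a point): centre of the mouth of bore 3 (three dots) of the gauge, on its top face; bore diameter 43.4 mm, blind, 10 mm deep, flat floor, mouth chamfered 1 mm; axes as the gauge
- bore4 (a point): centre of the mouth of bore 4 (largest, four dots) of the gauge, on its top face; bore diameter 47.4 mm, blind, 10 mm deep, flat floor, mouth chamfered 1 mm; axes as the gauge
- pad_top (a point): centre of the top of the round black rubber pad, 84 mm across, 5 mm thick, fixed flat on the bench to the right of the gauge; the hub to be sized stands near its middle
- tray: fixed shallow grey tray 85 x 150 x 18 mm, floor 5 mm thick, left of the gauge, holding the other two hubs, which stay there. Origin: centre of the underside
- black_tape: loose roll of black tape lying flat, 58 mm across, 19 mm high, stays where it is; origin under its centre
- solder_spool: loose spool of solder wire, 56 x 62 mm, 60 mm high, stays where it is; origin under its centre
Not all that is in view belongs to the job. What is shaped like the hub_c but blue or turquoise is not meant.

How it is judged:
By the outcome, as a careful person would: the job done as asked, in the order asked, and still so for the second after the job is handed in, with the robot touching nothing.
It also fails if it takes over 72 s, if anything falls off the work surface, if the arm or the gripper's body presses on something with over 40 N, if the wrist force passes 120 N, or if a joint passes its speed limit or range.

## Working session

There is one attempt and no reset: what is moved stays moved. The work goes in short steps, Python scripts to look and compute and a shell command to move; the robot and the scene stay as the last step left them, time stands still between calls to the robot, and variables do not carry over. Pictures are saved under pics/ and viewed, at most 10 in all, crops included, and the job is handed in when it is done.

```bash
ls; mkdir -p pics
python3 - <<'E'
from plant import ctrl, vision
import cv2
s=ctrl.observe();print(s['t'],s['eef_pos'],s['orientation'],s['finger_gap'],s['force'])
for n in ['scene','side','wrist']:
    im=vision.get_image(n);cv2.imwrite(f'pics/{n}0.png',im[:,:,::-1])
    print(n,vision.camera_model(n))
E
```

```text
pics
0.0 [0.24470047 0.52004909 0.24951319] [[-9.04853082e-01  4.25723726e-01 -4.56154186e-04]
 [ 4.25723969e-01  9.04852458e-01 -1.06349987e-03]
 [-4.00048891e-05 -1.15650690e-03 -9.99999330e-01]] 0.08546370239537554 [ 0.6411245  -0.48332537  0.00367488]
scene {'fx': 349.44478666096256, 'fy': 349.44478666096256, 'cx': 260.32783405448663, 'cy': 192.52766792533313, 'dist_coeffs': array([0.00603288, 0.        , 0.        , 0.        , 0.        ]), 'rvec': array([ 1.98855336, -1.0311149 ,  0.51578641]), 'tvec': array([-0.33088677,  0.34387027,  0.68101652])}
side {'fx': 401.78507090141665, 'fy': 401.78507090141665, 'cx': 247.18679659761682, 'cy': 191.64964773421224, 'dist_coeffs': array([-0.02950171,  0.        ,  0.        ,  0.        ,  0.        ]), 'rvec': array([ 0.52924564, -2.71357528,  1.17368222]), 'tvec': array([0.57607861, 0.17423441, 1.10085911])}
wrist {'fx': 290.2217919534921, 'fy': 290.2217919534921, 'cx': 256.21794589495346, 'cy': 194.6358672298658, 'dist_coeffs': array([-0.07405066,  0.        ,  0.        ,  0.        ,  0.        ]), 'rvec': array([-2.44817928, -1.55137241, -0.21650047]), 'tvec': array([-0.5740119 , -0.03424332,  0.37842707])}
```

View pics/scene0.png

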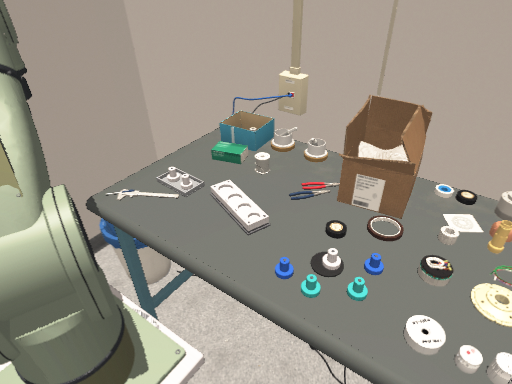

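View pics/side0.png

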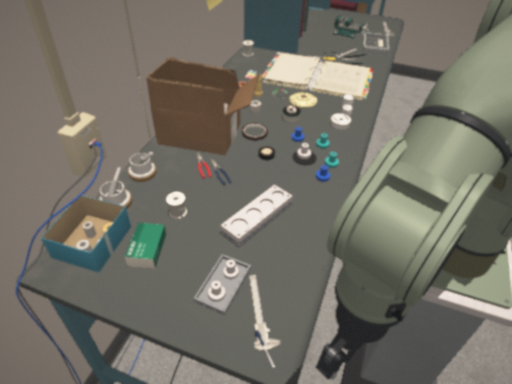

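The scene view shows the silver hub on the black pad at about (331,258). Lookalikes are blue (285,267) and (374,263), and turquoise (311,286) and (358,289). The gauge is around (240,205), the tray with two hubs at (180,180). In the side view the pad hub is at (304,150) and the gauge at (257,213). The silver one on the pad is the target.

```bash
cat > h.py <<'E'
import cv2,numpy as np
from plant import ctrl,vision
def cam(n):
    m=vision.camera_model(n)
    return np.array([[m['fx'],0,m['cx']],[0,m['fy'],m['cy']],[0,0,1.]]),m['dist_coeffs'],cv2.Rodrigues(m['rvec'])[0],m['tvec']
def p2w(c,uv,z):
    K,d,R,t=c
    p=cv2.undistortPoints(np.array(uv,float).reshape(-1,1,2),K,d)[:,0]
    r=np.c_[p,np.ones(len(p))]@R; o=-R.T@t
    return o+r*((z-o[2])/r[:,2])[:,None]
def w2p(c,P):
    K,d,R,t=c
    return cv2.projectPoints(np.array(P,float).reshape(-1,1,3),cv2.Rodrigues(R)[0],t,K,d)[0][:,0]
E
python3 - <<'E'
from h import *
a=cam('scene');b=cam('side')
print('pad',p2w(a,[[327,264]],.005),p2w(b,[[304,154]],.005))
print('hubtop',p2w(a,[[332,250]],.049),p2w(b,[[305,145]],.049))
print('gauge',p2w(a,[[231,181],[210,189],[268,220],[246,229]],.034),'\n',p2w(b,[[278,186],[292,191],[222,227],[237,239]],.034))
for n,(u,v) in [('scene',(290,235)),('side',(260,130))]:
    im=cv2.imread(f'pics/{n}0.png')[v-45:v+45,u-60:u+60] if 0 else cv2.imread(f'pics/{n}0.png')
c1=cv2.resize(cv2.imread('pics/scene0.png')[165:305,200:400],None,fx=4,fy=4,interpolation=cv2.INTER_CUBIC)
cv2.imwrite('pics/c1.png',c1)
E
```

```text
pad [[ 0.50540665 -0.25417864  0.005     ]] [[ 0.5113172  -0.26555747  0.005     ]]
hubtop [[ 0.51505622 -0.25822623  0.049     ]] [[ 0.51083476 -0.25885889  0.049     ]]
gauge [[ 0.62901431  0.16086746  0.034     ]
 [ 0.55522743  0.18685419  0.034     ]
 [ 0.53432864 -0.05221938  0.034     ]
 [ 0.46848152 -0.02431965  0.034     ]] 
 [[ 0.53452773 -0.04162452  0.034     ]
 [ 0.48763524 -0.03659514  0.034     ]
 [ 0.62498772  0.17887289  0.034     ]
 [ 0.56953762  0.20290067  0.034     ]]
```

View pics/c1.png

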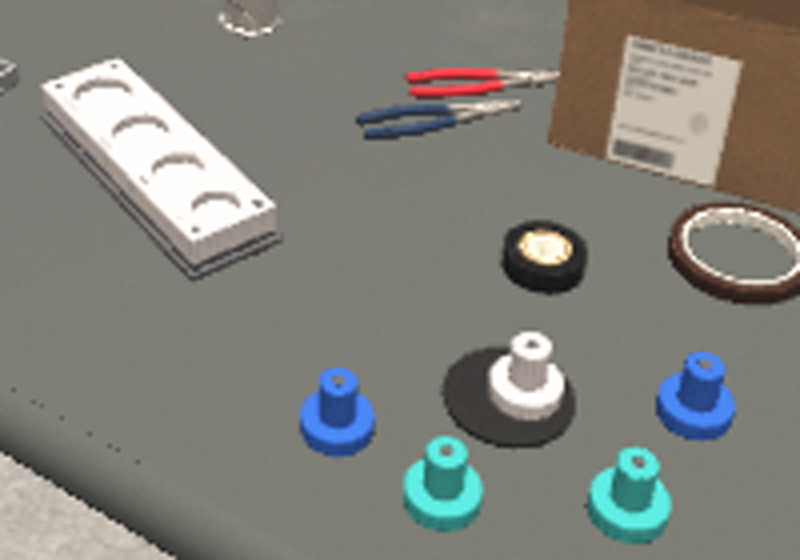

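Confirmed in the crop: the silver hub on the black pad, crop (528,375), is the target. The nearest lookalikes are blue and turquoise. Next I work out their positions and the wrist camera's offset.

Run:
```python
from h import *
a=cam('scene');s=ctrl.observe()
px=np.array([[338,428],[443,500],[628,505],[695,410],[526,395],[510,396],[545,262]])/4+[200,165]
print(p2w(a,px,.007).round(3))
R=s['orientation'];K,d,Rw,t=cam('wrist');print('cam in tool',R.T@(-Rw.T@t-s['eef_pos']),'axes',(R.T@Rw.T).round(2))
P=np.array([.512,-.259,.25]);print('mm tool',R.T@(P-s['eef_pos'])*1000, 'mid', R.T@(np.array([.54,.07,.3])-s['eef_pos'])*1000)
```

```text
[[ 0.42  -0.181  0.007]
 [ 0.408 -0.261  0.007]
 [ 0.467 -0.351  0.007]
 [ 0.56  -0.356  0.007]
 [ 0.511 -0.264  0.007]
 [ 0.504 -0.256  0.007]
 [ 0.633 -0.219  0.007]]
cam in tool [ 0.07022239 -0.0005695  -0.12327883] axes [[-0.   -0.96 -0.27]
 [ 1.   -0.   -0.  ]
 [-0.   -0.27  0.96]]
mm tool [-5.73533521e+02 -5.91165303e+02  1.57996579e-01] mid [-458.7918313  -281.59673676  -50.10777296]
```

```bash
python3 -m crank '{"travel":[[-38,-23,-4],[-38,-23,-4],[-38,-23,-4],[-38,-23,-4],[-38,-23,-4],[-38,-23,-4],[-38,-23,-4],[-38,-23,-4],[-38,-23,-4],[-38,-23,-4],[-38,-23,-4],[-38,-23,-4],[0,0,0],[0,0,0]],"turn":[0,0,0,0,0,0,0,0,0,0,0,0,0,0],"gripper":[0,0,0,0,0,0,0,0,0,0,0,0,0,0]}' 30
python3 - <<'E'
from h import *
s=ctrl.observe();print(s['t'],s['eef_pos'],s['finger_gap'])
c=cam('wrist');im=vision.get_image('wrist')[:,:,::-1];cv2.imwrite('pics/w1.png',im)
np.savez('c1.npz',K=c[0],d=c[1],R=c[2],t=c[3]);cv2.imwrite('pics/w1b.png',cv2.resize(im,None,fx=1.5,fy=1.5,interpolation=cv2.INTER_CUBIC))
E
```

```text
t: 1.55
eef_pos: [0.5399, 0.0759, 0.2977]
orientation: [[-0.904, 0.427, -0.001], [0.427, 0.904, 0.0], [0.001, -0.0, -1.0]]
force: [-0.7, 0.4, 0.4]
finger_gap: 0.0424
finger_force: 0.0
1.55 [0.53992217 0.07585581 0.29767427] 0.04236408472085181
```

View pics/w1b.png

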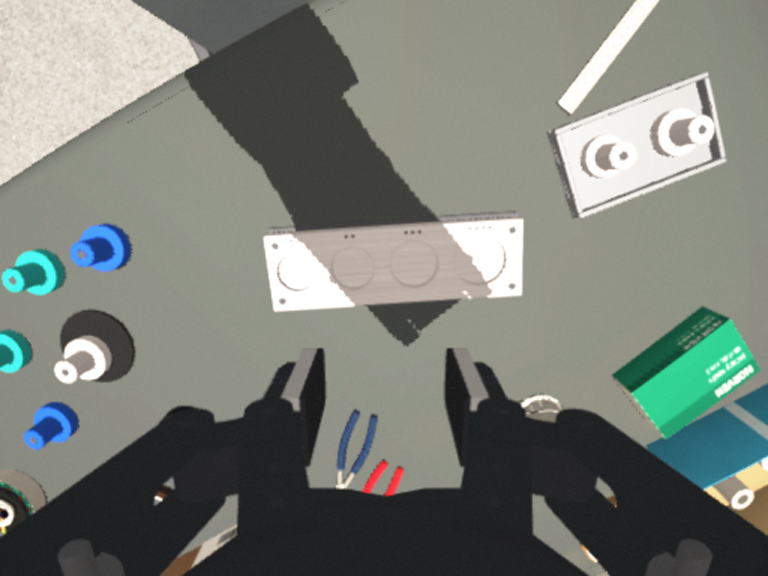

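The wrist view (1.5x) shows the gauge top face with corners near (264,236), (523,218), (522,294) and (274,311). The bores are at (296,269), (353,267), (414,263) and (479,258), with the one-dot bore on the left. The target hub on the pad is at about (95,348). I'll take a closer view of the gauge next.

Run:
```python
from h import *
z=np.load('c1.npz');c=(z['K'],z['d'],z['R'],z['t'])
P=p2w(c,np.array([[264,236],[523,218],[522,294],[274,311]])/1.5,.034);print(P.round(4))
g=P.mean(0);print(g,[np.linalg.norm(P[i]-P[(i+1)%4]) for i in range(4)])
e=P[1]+P[2]-P[0]-P[3];print('yaw',np.degrees(np.arctan2(-e[0],e[1])))
print('bores',p2w(c,np.array([[296,269],[353,267],[414,263],[479,258]])/1.5,.034).round(4))
print('hub top',p2w(c,np.array([[66,370]])/1.5,.049),'pad',p2w(c,np.array([[97,346]])/1.5,.005))
s=ctrl.observe();R=s['orientation'];print(R.T@(np.r_[g[:2],.14]-s['eef_pos'])*1000)
```

```text
[[ 0.4825 -0.0172  0.034 ]
 [ 0.567   0.1988  0.034 ]
 [ 0.6327  0.1732  0.034 ]
 [ 0.5483 -0.0438  0.034 ]]
[0.55761351 0.07775685 0.034     ] [np.float64(0.23199898101320565), np.float64(0.07059654947328702), np.float64(0.23276920712228832), np.float64(0.07098688999224023)]
yaw -21.310695786689077
bores [[ 0.5217 -0.0056  0.034 ]
 [ 0.5424  0.0424  0.034 ]
 [ 0.5628  0.0941  0.034 ]
 [ 0.5838  0.1494  0.034 ]]
hub top [[ 0.51003269 -0.25748171  0.049     ]] pad [[ 0.50604192 -0.24908039  0.005     ]]
[-16.0650005    8.4782685  157.76088245]
```

```bash
python3 -m crank '{"travel":[[-6,1,20],[-8,1,26],[-8,1,26],[-8,1,26],[-8,1,26],[-8,3,26],[0,0,0],[0,0,0],[0,0,0]],"turn":[0,0,0,0,0,0,0,0,0],"gripper":[0,0,0,0,0,0,0,0,0]}' 30
python3 - <<'E'
from h import *
s=ctrl.observe();print(s['t'],s['eef_pos'])
c=cam('wrist');im=vision.get_image('wrist')[:,:,::-1];cv2.imwrite('pics/w2.png',im)
np.savez('c2.npz',K=c[0],d=c[1],R=c[2],t=c[3],p=s['eef_pos'],O=s['orientation'])
cv2.imwrite('pics/w2b.png',cv2.resize(im[90:300,50:450],None,fx=2,fy=2,interpolation=cv2.INTER_CUBIC))
E
```

```text
t: 2.5
eef_pos: [0.585, 0.0647, 0.1495]
orientation: [[-0.905, 0.425, 0.001], [0.425, 0.905, 0.0], [-0.001, 0.001, -1.0]]
force: [0.1, -0.7, 0.5]
finger_gap: 0.0429
finger_force: 0.0
2.5 [0.58495421 0.06469918 0.14948658]
```

View pics/w2b.png

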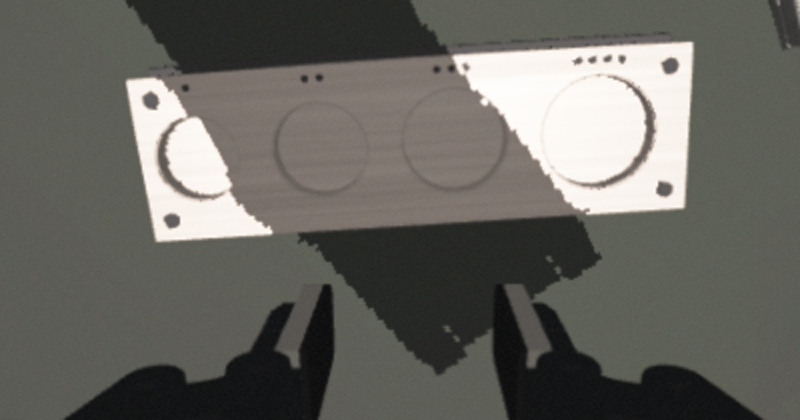

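The dots count 1 to 4 from left to right: bore 1 at crop (200,157), bore 2 (322,148), bore 3 (455,138), bore 4 (600,130). I'll rectify the top face and fit the rims.

Run:
```python
from h import *
from scipy.optimize import least_squares
from scipy.ndimage import map_coordinates,gaussian_filter
z=np.load('c2.npz');c=(z['K'],z['d'],z['R'],z['t'])
im=cv2.imread('pics/w2.png').astype(float).mean(2)
L=np.log(im+8)
cor=np.array([[127,80],[693,42],[685,208],[156,242]])/2+[50,90]
P=p2w(c,cor,.034);g=P.mean(0);e=P[1]+P[2]-P[0]-P[3];yaw=np.arctan2(-e[0],e[1]);print(g,np.degrees(yaw),[np.linalg.norm(P[i]-P[(i+1)%4]).round(4) for i in range(4)])
def w(q,xy):
    x,y,a=q;C,S=np.cos(a),np.sin(a);return np.c_[x+C*xy[:,0]-S*xy[:,1],y+S*xy[:,0]+C*xy[:,1],np.full(len(xy),.034)]
def samp(W):
    u=w2p(c,W);return map_coordinates(gaussian_filter(L,.5),[u[:,1],u[:,0]],order=1)
# edges: subpixel max gradient along normals
q=np.array([*g[:2],yaw])
off=np.arange(-.006,.006,.0002)
for it in range(3):
    pts=[]
    for s in (-1,1):
        pts+=[((s*.035,t),(s,0)) for t in np.arange(-.11,.111,.004)]
        pts+=[((t,s*.116),(0,s)) for t in np.arange(-.03,.031,.004)]
    D=[]
    for p,n in pts:
        v=samp(w(q,np.array(p)+off[:,None]*np.array(n)));gr=np.abs(np.gradient(gaussian_filter(v,1)));i=gr.argmax()
        D.append(off[i] if gr[i]>.03 else np.nan)
    D=np.array(D);pts_=np.array([p for p,n in pts]);N=np.array([n for p,n in pts])
    for nn in [(-1,0),(1,0),(0,-1),(0,1)]:
        m=(N==nn).all(1);print(nn,np.nanmedian(D[m])*1e3,np.nanstd(D[m])*1e3,end=' | ')
    ok=~np.isnan(D)
    A=np.c_[N,N[:,1]*pts_[:,0]-N[:,0]*pts_[:,1]]
    r=least_squares(lambda v:A[ok]@v-D[ok],np.zeros(3),loss='soft_l1',f_scale=.0003).x
    C,S=np.cos(q[2]),np.sin(q[2]);q=q+[C*r[0]-S*r[1],S*r[0]+C*r[1],r[2]];print('q',q)
# circles: rim fit
th=np.linspace(0,2*np.pi,120,endpoint=False);ct=np.c_[np.cos(th),np.sin(th)]
out=[]
for k,(y0,d) in enumerate([(-.088,.0354),(-.038,.0394),(.017,.0434),(.077,.0474)]):
    best=(-1,)
    for R in (d/2+.0005,d/2+.001):
      for dy in np.arange(-.008,.008,.0004):
        for dx in np.arange(-.003,.0031,.0004):
            o=np.array([dx,y0+dy])
            sc=np.median(np.abs(samp(w(q,o+ct*(R+.0008)))-samp(w(q,o+ct*(R-.0008)))))
            if sc>best[0]: best=(sc,dx*1e3,(y0+dy)*1e3,R*1e3)
    print('bore',k+1,best,w(q,np.array([[best[1],best[2]]])/1e3)[0,:2])
np.save('q.npy',q)
# rectified picture for check
gx,gy=np.meshgrid(np.arange(-.12,.12,.0003),np.arange(-.04,.04,.0003))
u=w2p(c,w(q,np.c_[gy.ravel(),gx.ravel()])).astype(np.float32).reshape(*gx.shape,2)
rc=cv2.remap(cv2.imread('pics/w2.png'),u,None,cv2.INTER_CUBIC)
rc=cv2.convertScaleAbs(cv2.createCLAHE(4,(4,8)).apply(cv2.cvtColor(rc,cv2.COLOR_BGR2GRAY)))
cv2.imwrite('pics/rect.png',rc);print(rc.shape)
```

```text
[0.5581036  0.07724247 0.034     ] -21.447493477583844 [np.float64(0.2312), np.float64(0.07), np.float64(0.2323), np.float64(0.0704)]
(-1, 0) 0.7999999999999883 1.030547457046247 | (1, 0) -0.40000000000000974 0.3700807643757115 | (0, -1) 0.5999999999999885 1.5278661590597495 | (0, 1) -0.5000000000000095 0.21176342932621736 | q [ 0.55737011  0.07692839 -0.37531911]
(-1, 0) 0.19999999999998924 1.1786309508778998 | (1, 0) 0.19999999999998924 0.4000711933795789 | (0, -1) -1.0408340855860843e-14 0.1936491673103705 | (0, 1) -1.0408340855860843e-14 0.2121320343559639 | q [ 0.55740138  0.07694018 -0.37484858]
(-1, 0) 0.19999999999998924 1.1655558365703722 | (1, 0) 0.19999999999998924 0.3875234693566859 | (0, -1) 0.09999999999998942 0.18666480653835069 | (0, 1) -1.0408340855860843e-14 0.1936491673103705 | q [ 0.55739401  0.0769068  -0.37500154]
bore 1 (np.float64(0.3821418311893283), np.float64(-0.1999999999999988), np.float64(-90.39999999999999), 18.2) [ 0.52409674 -0.00713778]
bore 2 (np.float64(0.06200030912724186), np.float64(-0.599999999999999), np.float64(-38.4), 20.2) [0.54277078 0.04139509]
bore 3 (np.float64(0.08271546004492336), np.float64(-0.599999999999999), np.float64(17.400000000000006), 22.2) [0.56320887 0.09331739]
bore 4 (np.float64(0.282439372170844), np.float64(-0.1999999999999988), np.float64(77.39999999999999), 24.2) [0.58555751 0.1490013 ]
(267, 800)
```

View pics/rect.png

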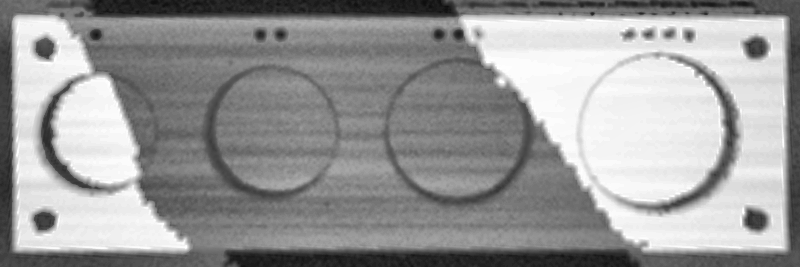

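Rim fits agree with equal walls between the bores, and the top face measures 70 x 232 mm, so the gauge pose is good. Next is the same relative view over the hub; the grasp will then show the camera's bias.

```bash
python3 -m crank '{"travel":[[-5,-16,0],[-10,-32,0],[-12,-38,0],[-12,-38,0],[-12,-38,0],[-12,-38,0],[-12,-38,0],[-12,-38,0],[-10,-32,0],[-3,-16,0],[0,0,0],[0,0,0],[0,0,0]],"turn":[0,0,0,0,0,0,0,0,0,0,0,0,0],"gripper":[0,0,0,0,0,0,0,0,0,0,0,0,0]}' 30
python3 - <<'E'
from h import *
s=ctrl.observe();print(s['t'],s['eef_pos'])
c=cam('wrist');im=vision.get_image('wrist')[:,:,::-1];cv2.imwrite('pics/w3.png',im)
np.savez('c3.npz',K=c[0],d=c[1],R=c[2],t=c[3],p=s['eef_pos'],O=s['orientation'])
u=w2p(c,[.511,-.258,.02])[0];print(u)
x,y=int(u[0])-60,int(u[1])-60;print(x,y)
cv2.imwrite('pics/w3b.png',cv2.resize(im[y:y+120,x:x+120],None,fx=5,fy=5,interpolation=cv2.INTER_CUBIC))
E
```

```text
t: 3.85
eef_pos: [0.5378, -0.2704, 0.1483]
orientation: [[-0.906, 0.424, 0.0], [0.424, 0.906, 0.0], [-0.0, 0.001, -1.0]]
force: [-0.1, -0.2, 0.1]
finger_gap: 0.0429
finger_force: 0.0
3.85 [ 0.5378477  -0.27037733  0.1483233 ]
[256.60084839 160.19278113]
196 100
```

View pics/w3b.png

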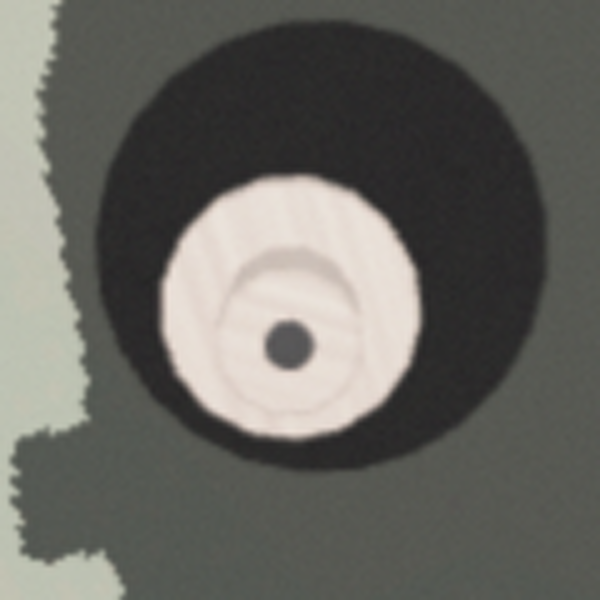

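The crop shows the pad with the silver hub: disc centre near (291,306), boss hole at (288,344). No blue or turquoise on it.

Run:
```python
from h import *
z=np.load('c3.npz');c=(z['K'],z['d'],z['R'],z['t'])
o=np.array([196-.4,100-.4])
H=p2w(c,[np.array([288,344])/5+o],.049)[0]
g=cv2.cvtColor(cv2.imread('pics/w3.png'),cv2.COLOR_BGR2GRAY)
m=((g>140)*255).astype(np.uint8)
cs=[k for k in cv2.findContours(m,0,cv2.CHAIN_APPROX_NONE)[0] if cv2.pointPolygonTest(k,(253,168),False)>0][0][:,0]
# top half of silhouette sees the disc's lower/upper edge; fit disc top circle to far side
W=p2w(c,cs,.019)
from scipy.optimize import least_squares
r=least_squares(lambda v:np.hypot(W[:,0]-v[0],W[:,1]-v[1])-v[2],[*H[:2],.02]).x
print('hole',H,'disc',r)
s=ctrl.observe();R=s['orientation'];print(R.T@(np.r_[(H[:2]+r[:2])/2,.043]-s['eef_pos'])*1000)
```

```text
hole [ 0.51143219 -0.26119096  0.049     ] disc [ 0.51121541 -0.26096138  0.02247294]
[ 28.00944822  -2.8213816  105.25225193]
```

```bash
python3 -m crank '{"travel":[[14,-1,10],[14,-2,20],[0,0,20],[0,0,20],[0,0,15],[0,0,12],[0,0,8],[0,0,0],[0,0,0],[0,0,0],[0,0,0],[0,0,0],[0,0,0],[0,0,0],[0,0,0]],"turn":[0,0,0,0,0,0,0,0,0,0,0,0,0,0,0],"gripper":[0,0,0,0,0,0,0,0,0,0.2,0.4,0.6,0.6,0.6,0.6]}' 20
python3 - <<'E'
from plant import ctrl
s=ctrl.observe();print(s['t'],s['eef_pos'],s['joint_positions'].round(2) if hasattr(s['joint_positions'],'round') else s['joint_positions'])
E
```

```text
t: 5.4
eef_pos: [0.5111, -0.2625, 0.0436]
orientation: [[-0.905, 0.426, 0.001], [0.426, 0.905, -0.0], [-0.001, 0.0, -1.0]]
force: [-0.6, 1.9, 6.2]
finger_gap: 0.0224
finger_force: 19.8
5.4 [ 0.51112763 -0.26253586  0.04359034] [ 0.48  1.01 -0.12  1.66  0.22  0.49  1.35]
```

```bash
python3 -m crank '{"travel":[[0,0,0],[0,0,0],[0,0,-3],[0,0,0],[0,0,0],[0,0,0],[0,0,0],[0,0,0],[0,0,0],[0,0,0],[0,0,0],[0,0,0],[0,0,0],[0,0,0],[0,0,0],[0,0,0],[0,0,0]],"turn":[0,0,0,0,-0.13,-0.13,-0.13,-0.13,-0.13,-0.13,-0.13,-0.13,-0.13,-0.13,-0.13,-0.14,0],"gripper":[0.2,0,0,0,0,0,0,0,0,0,0,0,0,0,0,0,0]}' 20
python3 -m crank '{"travel":[[0,0,0],[0,0,0],[0,0,0],[0,0,0],[0,0,0],[0,0,0],[0,0,0]],"turn":[0,0,0,0,0,0,0],"gripper":[0.2,0.4,0.6,0.6,0.6,0.6,0.6]}' 20
```

```text
t: 7.1
eef_pos: [0.5107, -0.2628, 0.0459]
orientation: [[-0.424, -0.905, -0.0], [-0.905, 0.424, 0.0], [-0.0, 0.0, -1.0]]
force: [-0.8, 0.1, -0.0]
finger_gap: 0.0425
finger_force: 0.0
t: 7.8
eef_pos: [0.5109, -0.2625, 0.0462]
orientation: [[-0.427, -0.904, 0.0], [-0.904, 0.427, -0.0], [0.0, -0.0, -1.0]]
force: [-1.5, 0.5, 5.5]
finger_gap: 0.0223
finger_force: 19.8
```

```bash
python3 -m crank '{"travel":[[0,0,0],[0,0,0],[0,0,-10],[0,0,-20],[0,0,-20],[-14,0,-25],[-14,0,-20],[0,0,-8],[0,0,0],[0,0,0],[0,0,0]],"turn":[0,0,0,0,0,0,0,0,0,0,0],"gripper":[0.2,0,0,0,0,0,0,0,0,0,0]}' 20
cat > m.py <<'E'
from h import *
from scipy.optimize import least_squares
s=ctrl.observe();c=cam('wrist');im=vision.get_image('wrist')[:,:,::-1];cv2.imwrite('pics/w4.png',im)
g=cv2.cvtColor(im,cv2.COLOR_BGR2GRAY)
u0=w2p(c,[.511,-.2625,.019])[0];print(u0)
for th in (110,130,150):
    m=((g>th)*255).astype(np.uint8)
    k=[k for k in cv2.findContours(m,0,cv2.CHAIN_APPROX_NONE)[0] if cv2.pointPolygonTest(k,tuple(map(float,u0)),False)>0][0][:,0]
    W=p2w(c,k,.019);r=least_squares(lambda v:np.hypot(W[:,0]-v[0],W[:,1]-v[1])-v[2],[.511,-.2625,.02]).x
    b=(r[:2]-[.5109,-.2625]);print(th,r,'bias world',b*1e3,'tool',s['orientation'][:2,:2].T@b*1e3)
# dark hole
x,y=np.int32(w2p(c,[.511,-.2625,.049])[0]);roi=g[y-8:y+9,x-8:x+9].astype(float);wt=np.clip(130-roi,0,None)
yy,xx=np.mgrid[y-8:y+9,x-8:x+9];h=p2w(c,[[(wt*xx).sum()/wt.sum(),(wt*yy).sum()/wt.sum()]],.049)[0];b=h[:2]-[.5109,-.2625]
print('hole',h,'tool bias',s['orientation'][:2,:2].T@b*1e3)
E
python3 m.py
```

```text
t: 8.9
eef_pos: [0.5221, -0.2378, 0.1481]
orientation: [[-0.427, -0.904, -0.001], [-0.904, 0.427, 0.0], [0.0, 0.001, -1.0]]
force: [-0.0, 0.3, -0.3]
finger_gap: 0.0425
finger_force: 0.0
[254.94008462 162.89771575]
110 [ 0.50997868 -0.26323369  0.02264322] bias world [-0.92131777 -0.73369206] tool [1.0569373 0.5196273]
130 [ 0.50991812 -0.26314136  0.0224388 ] bias world [-0.9818768  -0.64135824] tool [0.99931978 0.61382465]
150 [ 0.50989864 -0.26319738  0.02224277] bias world [-1.00136054 -0.69738364] tool [1.05829926 0.60750948]
hole [ 0.51024689 -0.26277689  0.049     ] tool bias [0.52934092 0.47224474]
```

```bash
python3 -m crank '{"travel":[[14,0,10],[13,-0.4,20],[0,0,20],[0,0,20],[0,0,15],[0,0,10],[0,0,6],[0,0,1],[0,0,0],[0,0,0],[0,0,0],[0,0,0],[0,0,0],[0,0,0],[0,0,0],[0,0,0]],"turn":[0,0,0,0,0,0,0,0,0,0,0,0,0,0,0,0],"gripper":[0,0,0,0,0,0,0,0,0,0,0.2,0.4,0.6,0.8,0.8,0.8]}' 60
python3 -m crank '{"travel":[[0,0,-5],[0,0,-15],[0,0,-20],[0,0,-20],[0,0,-20],[0,0,0],[0,0,0]],"turn":[0,0,0,0,0,0,0],"gripper":[0.8,0.8,0.8,0.8,0.8,0.8,0.8]}' 60
python3 - <<'E'
from plant import ctrl
import numpy as np
s=ctrl.observe();R=np.array(s['orientation']);print(s['force'],R.T@(np.array([.5245,-.0077,.126])-s['eef_pos'])*1000)
E
```

```text
t: 10.55
eef_pos: [0.5117, -0.2619, 0.0475]
orientation: [[-0.427, -0.904, 0.0], [-0.904, 0.427, -0.0], [0.0, -0.0, -1.0]]
force: [-1.2, -0.8, 5.8]
finger_gap: 0.0214
finger_force: 58.4
t: 11.25
eef_pos: [0.5116, -0.2619, 0.1275]
orientation: [[-0.427, -0.904, 0.0], [-0.904, 0.427, -0.001], [0.0, -0.001, -1.0]]
force: [0.0, 0.2, -1.4]
finger_gap: 0.0212
finger_force: 58.8
[ 0.03458178  0.21980999 -1.3984919 ] [-235.45562575   96.73564586    1.38281384]
```

```bash
python3 -m crank '{"travel":[[-12,5,0],[-24,10,0],[-32,13,0],[-36,15,0],[-36,15,0],[-36,15,0],[-32,13,5],[-20,8,5],[-8,3,5],[0,0,5],[0,0,0],[0,0,0],[0,0,0],[0,0,0]],"turn":[0,0,0,0,0,0,0,0,0,0,0,0,0,0],"gripper":[0.8,0.8,0.8,0.8,0.8,0.8,0.8,0.8,0.8,0.8,0.8,0.8,0.8,0.8]}' 60
cat > d.py <<'E'
import sys
from h import *
s=ctrl.observe();R=s['orientation'];b=np.array([[.5245,-.0077],[.5436,.0407],[.5640,.0925],[.5860,.1485]])[int(sys.argv[1])-1]
t=np.r_[b+[.0004,.0008],float(sys.argv[2])];print(s['t'],s['eef_pos'],s['force'],'rows',R.T@(t-s['eef_pos'])*1e3)
E
python3 d.py 1 .0765
python3 - <<'E'
from h import *
im=vision.get_image('wrist')[:,:,::-1];cv2.imwrite('pics/w5.png',cv2.resize(im[60:384,100:420],None,fx=1.8,fy=1.8,interpolation=cv2.INTER_CUBIC))
E
```

```text
t: 12.65
eef_pos: [0.5246, -0.0075, 0.1071]
orientation: [[-0.427, -0.904, 0.0], [-0.904, 0.427, -0.0], [0.0, -0.0, -1.0]]
force: [-0.0, 0.1, -2.2]
finger_gap: 0.0212
finger_force: 58.9
12.65 [ 0.52458052 -0.00754047  0.10714394] [-0.00492593  0.09773927 -2.2290397 ] rows [-7.18599159e-01 -8.21966392e-03  3.06438738e+01]
```

View pics/w5.png

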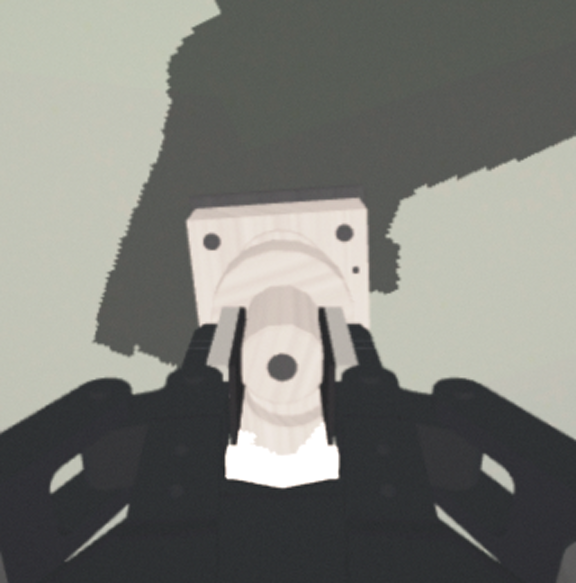

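The held hub, boss hole at (282,367), sits upright and centred between the gauge's edges above bore 1 (one dot at (355,269)). Now down to bore 1, pressing lightly.

```bash
python3 -m crank '{"travel":[[-0.7,0,8],[0,0,10],[0,0,6],[0,0,3],[0,0,1],[0,0,0],[0,0,0]],"turn":[0,0,0,0,0,0,0],"gripper":[0.8,0.8,0.8,0.8,0.8,0.8,0.8]}' 60
python3 -m crank '{"travel":[[0,0,1],[0,0,1],[0,0,1],[0,0,0.5],[0,0,0],[0,0,0]],"turn":[0,0,0,0,0,0],"gripper":[0.8,0.8,0.8,0.8,0.8,0.8]}' 60
python3 d.py 1 .0765
```

```text
t: 13.4
eef_pos: [0.5249, -0.0063, 0.0792]
orientation: [[-0.427, -0.904, 0.0], [-0.904, 0.427, -0.0], [-0.0, -0.0, -1.0]]
force: [-0.2, 0.1, -1.8]
finger_gap: 0.0211
finger_force: 58.9
t: 14.0
eef_pos: [0.5249, -0.0064, 0.0756]
orientation: [[-0.427, -0.904, 0.0], [-0.904, 0.427, -0.0], [0.0, -0.0, -1.0]]
force: [-1.0, -0.2, 2.3]
finger_gap: 0.021
finger_force: 58.9
14.0 [ 0.5248691  -0.00637271  0.07559506] [-1.00443115 -0.246354    2.3381266 ] rows [ 0.46384998 -0.2530023  -0.90484342]
```

```bash
python3 -m crank '{"travel":[[0,0,1],[0,0,1],[0,0,0],[0,0,0],[0,0,0],[0,0,0],[0,0,0]],"turn":[0,0,0,0,0,0,0],"gripper":[0.8,0.8,0.8,0.8,0.8,0.8,0.8]}' 60
```

```text
t: 14.7
eef_pos: [0.5249, -0.0064, 0.0737]
orientation: [[-0.427, -0.904, 0.0], [-0.904, 0.427, -0.0], [0.0, -0.0, -1.0]]
force: [-1.6, 0.3, 8.9]
finger_gap: 0.0211
finger_force: 59.8
```

Bore 1 blocks it: contact at z ≈ 76.8 mm, about 10 N at 3 mm of give. On to bore 2.

```bash
python3 -m crank '{"travel":[[0,0,-6],[0,0,-8],[-6,0,0],[-20,1,0],[-20,2,0],[-5.5,0,0],[0,0,0],[0,0,0],[0,0,0]],"turn":[0,0,0,0,0,0,0,0,0],"gripper":[0.8,0.8,0.8,0.8,0.8,0.8,0.8,0.8,0.8]}' 60
python3 d.py 2 .0765
```

```text
t: 15.6
eef_pos: [0.5439, 0.0406, 0.0875]
orientation: [[-0.427, -0.904, -0.0], [-0.904, 0.427, -0.001], [0.001, 0.0, -1.0]]
force: [0.3, 0.0, -1.8]
finger_gap: 0.0211
finger_force: 58.8
15.6 [0.54389059 0.04063706 0.08745117] [ 0.30277346  0.02398188 -1.79721983] rows [-0.83521033  0.26948537 10.95054821]
```

```bash
python3 -m crank '{"travel":[[-0.7,0.2,4],[0,0,4],[0,0,2],[0,0,1],[0,0,1],[0,0,0],[0,0,0]],"turn":[0,0,0,0,0,0,0],"gripper":[0.8,0.8,0.8,0.8,0.8,0.8,0.8]}' 60
python3 -m crank '{"travel":[[0,0,1],[0,0,1],[0,0,0],[0,0,0],[0,0,0],[0,0,0]],"turn":[0,0,0,0,0,0],"gripper":[0.8,0.8,0.8,0.8,0.8,0.8]}' 60
python3 d.py 2 .0765
```

```text
t: 16.3
eef_pos: [0.5441, 0.0422, 0.0756]
orientation: [[-0.426, -0.904, -0.0], [-0.904, 0.426, -0.0], [0.0, 0.0, -1.0]]
force: [-1.2, -0.7, 1.0]
finger_gap: 0.0213
finger_force: 59.2
t: 16.9
eef_pos: [0.5442, 0.0422, 0.0738]
orientation: [[-0.426, -0.904, 0.0], [-0.904, 0.426, -0.0], [0.0, -0.0, -1.0]]
force: [-4.1, -1.8, 9.5]
finger_gap: 0.0216
finger_force: 59.7
16.9 [0.54415019 0.04220719 0.07375384] [-4.07928942 -1.76347344  9.46351851] rows [ 0.70440223 -0.16622274 -2.74595122]
```

Bore 2 blocks it too: contact at z ≈ 76.5 mm. That fits my picture measurement of the disc, about 45.4 mm, which points to the 46 mm hub. On to bore 3.

```bash
python3 -m crank '{"travel":[[0,0,-6],[0,0,-8],[-8,0,0],[-20,1,0],[-20,2,0],[-6.8,0.5,0],[0,0,0],[0,0,0],[0,0,0],[0,0,0],[0,0,0],[0,0,0]],"turn":[0,0,0,0,0,0,0,0,0,0,0,0],"gripper":[0.8,0.8,0.8,0.8,0.8,0.8,0.8,0.8,0.8,0.8,0.8,0.8]}' 60
python3 d.py 3 .0765
```

```text
t: 18.1
eef_pos: [0.5644, 0.0931, 0.0875]
orientation: [[-0.427, -0.904, -0.0], [-0.904, 0.427, -0.0], [0.0, -0.0, -1.0]]
force: [1.1, 0.1, -0.2]
finger_gap: 0.0212
finger_force: 58.9
18.1 [0.5643939  0.09310896 0.08751444] [ 1.09932099  0.05421199 -0.21310106] rows [-0.17720722  0.07622753 11.0144049 ]
```

```bash
python3 -m crank '{"travel":[[-0.2,0,4],[0,0,4],[0,0,2],[0,0,1],[0,0,1],[0,0,0],[0,0,0],[0,0,0]],"turn":[0,0,0,0,0,0,0,0],"gripper":[0.8,0.8,0.8,0.8,0.8,0.8,0.8,0.8]}' 60
python3 -m crank '{"travel":[[0,0,1],[0,0,1],[0,0,0],[0,0,0],[0,0,0],[0,0,0]],"turn":[0,0,0,0,0,0],"gripper":[0.8,0.8,0.8,0.8,0.8,0.8]}' 60
python3 d.py 3 .0765
```

```text
t: 18.9
eef_pos: [0.5644, 0.0936, 0.0756]
orientation: [[-0.426, -0.905, -0.0], [-0.905, 0.426, -0.0], [0.0, 0.0, -1.0]]
force: [-1.9, 0.1, 1.7]
finger_gap: 0.0213
finger_force: 59.2
t: 19.5
eef_pos: [0.5645, 0.0937, 0.0738]
orientation: [[-0.426, -0.905, 0.0], [-0.905, 0.426, 0.0], [-0.0, -0.0, -1.0]]
force: [-3.4, 0.0, 7.7]
finger_gap: 0.0211
finger_force: 59.8
19.5 [0.56453727 0.09367384 0.07375842] [-3.42980005  0.0153156   7.65259636] rows [ 0.39615273 -0.03579158 -2.74165223]
```

Bore 3 blocks it at the mouth. I'll nudge 0.4 mm toward the side force, so that a slight off-centre set doesn't cause a false reject.

```bash
python3 -m crank '{"travel":[[0.2,0.4,0],[0,0,0],[0,0,0.5],[0,0,0],[0,0,0],[0,0,0]],"turn":[0,0,0,0,0,0],"gripper":[0.8,0.8,0.8,0.8,0.8,0.8]}' 60
python3 d.py 3 .0765
```

```text
t: 20.1
eef_pos: [0.5645, 0.0936, 0.0734]
orientation: [[-0.427, -0.904, 0.001], [-0.904, 0.427, 0.0], [-0.001, -0.001, -1.0]]
force: [-1.9, 1.0, 9.9]
finger_gap: 0.0214
finger_force: 59.8
20.1 [0.56446788 0.09363971 0.07342757] [-1.9320416   0.96617987  9.88052854] rows [ 0.33407826 -0.08635382 -3.07258778]
```

```bash
python3 -m crank '{"travel":[[0,0,-6],[0,0,-8],[-8,0,0],[-22,2,0],[-22,2,0],[-7.6,0.3,0],[0,0,0],[0,0,0],[0,0,0],[0,0,0],[0,0,0],[0,0,0]],"turn":[0,0,0,0,0,0,0,0,0,0,0,0],"gripper":[0.8,0.8,0.8,0.8,0.8,0.8,0.8,0.8,0.8,0.8,0.8,0.8]}' 60
python3 d.py 4 .0765
```

```text
t: 21.3
eef_pos: [0.5856, 0.149, 0.087]
orientation: [[-0.427, -0.904, 0.0], [-0.904, 0.427, -0.0], [0.0, -0.0, -1.0]]
force: [0.5, 0.9, -1.0]
finger_gap: 0.0212
finger_force: 58.9
21.3 [0.58558704 0.14900561 0.08704811] [ 0.54620842  0.87301961 -0.95176225] rows [-0.61463244 -0.60866193 10.54807764]
```

```bash
python3 -m crank '{"travel":[[-0.3,-0.4,4],[0,0,4],[0,0,2],[0,0,1],[0,0,1],[0,0,0],[0,0,0],[0,0,0]],"turn":[0,0,0,0,0,0,0,0],"gripper":[0.8,0.8,0.8,0.8,0.8,0.8,0.8,0.8]}' 60
python3 -m crank '{"travel":[[0,0,1],[0,0,1],[0,0,0],[0,0,0]],"turn":[0,0,0,0],"gripper":[0.8,0.8,0.8,0.8]}' 60
python3 d.py 4 .0665
```

```text
t: 22.1
eef_pos: [0.5861, 0.1494, 0.0751]
orientation: [[-0.426, -0.905, 0.0], [-0.905, 0.426, 0.0], [-0.0, -0.0, -1.0]]
force: [-0.5, 0.3, 1.6]
finger_gap: 0.0213
finger_force: 59.2
t: 22.5
eef_pos: [0.5862, 0.1494, 0.0729]
orientation: [[-0.426, -0.904, 0.0], [-0.904, 0.426, 0.0], [-0.0, -0.0, -1.0]]
force: [1.5, 1.5, -0.8]
finger_gap: 0.0214
finger_force: 58.8
22.5 [0.58619696 0.14937051 0.07289192] [ 1.50261974  1.50414694 -0.80089976] rows [-0.02179428 -0.21272214  6.39195874]
```

It's entering: force is near zero at z = 72.9 mm. Carry on to the floor.

```bash
python3 -m crank '{"travel":[[0,0,1.5],[0,0,1.5],[0,0,1.5],[0,0,1],[0,0,0.5],[0,0,0],[0,0,0]],"turn":[0,0,0,0,0,0,0],"gripper":[0.8,0.8,0.8,0.8,0.8,0.8,0.8]}' 60
python3 d.py 4 .0665
```

```text
t: 23.2
eef_pos: [0.5862, 0.1494, 0.0671]
orientation: [[-0.426, -0.904, 0.0], [-0.904, 0.426, 0.0], [-0.0, -0.0, -1.0]]
force: [3.8, 3.0, 0.9]
finger_gap: 0.0213
finger_force: 58.9
23.2 [0.58617023 0.14941487 0.06705685] [3.8226574  2.95949978 0.85704978] rows [ 0.00600757 -0.25671698  0.55689202]
```

```bash
python3 -m crank '{"travel":[[-0.3,-0.1,0.5],[0,0,0.5],[0,0,0.5],[0,0,0.5],[0,0,0],[0,0,0]],"turn":[0,0,0,0,0,0],"gripper":[0.8,0.8,0.8,0.8,0.8,0.8]}' 60
python3 d.py 4 .0665
```

```text
t: 23.8
eef_pos: [0.5863, 0.1496, 0.0651]
orientation: [[-0.427, -0.904, 0.0], [-0.904, 0.427, -0.0], [0.0, -0.0, -1.0]]
force: [1.2, 2.0, 4.6]
finger_gap: 0.0216
finger_force: 59.4
23.8 [0.5862771  0.14958032 0.0650863 ] [1.2137603  1.98651695 4.57882209] rows [ 0.20120686 -0.23076443 -1.4136791 ]
```

It's home: floor contact at 66.7 mm, 10 mm below the mouth contact. Release and rise.

```bash
python3 -m crank '{"travel":[[0,0,0],[0,0,0],[0,0,0],[0,0,0],[0,0,0],[0,0,0],[0,0,0],[0,0,-5],[0,0,-10],[0,0,-20],[0,0,-30],[0,0,-30],[0,0,-30],[0,0,-10],[0,0,0],[0,0,0]],"turn":[0,0,0,0,0,0,0,0,0,0,0,0,0,0,0,0],"gripper":[0.5,0.4,0.3,0.2,0.1,0,0,0,0,0,0,0,0,0,0,0]}' 20
python3 - <<'E'
from h import *
c=cam('wrist');print(w2p(c,[[.586,.149,.034],[.586,.149,.068]]))
w=vision.get_image('wrist')[100:260,160:360,::-1];s=vision.get_image('scene')[155:255,180:300,::-1]
r=lambda i:cv2.resize(i,(400,400*i.shape[0]//i.shape[1]),interpolation=cv2.INTER_CUBIC)
w,s=r(w),r(s);h=max(len(w),len(s));p=lambda i:np.pad(i,((0,h-len(i)),(0,0),(0,0)))
cv2.imwrite('pics/fin.png',np.hstack([p(w),p(s)]))
E
```

```text
t: 25.4
eef_pos: [0.586, 0.1494, 0.1995]
orientation: [[-0.426, -0.905, -0.001], [-0.905, 0.426, -0.0], [0.001, 0.0, -1.0]]
force: [-0.1, -0.2, -0.1]
finger_gap: 0.0428
finger_force: 0.0
[[255.63249765 182.85350544]
 [255.58312227 191.64390249]]
```

View pics/fin.png

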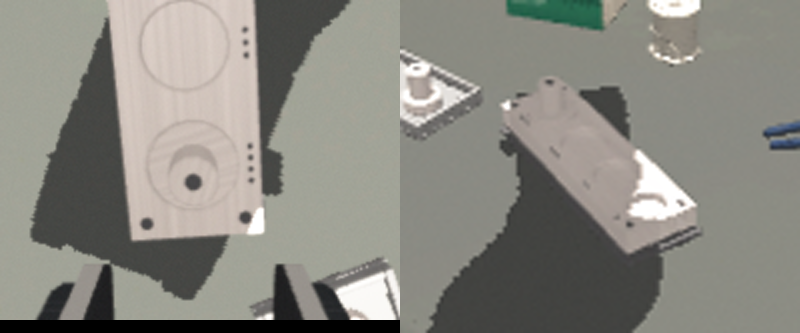

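The hub stands upright and seated in the four-dot bore, left panel (192,170). The gripper is well above it, and the gauge hasn't moved.

```bash
python3 -c "
from plant import hand_in;print(hand_in())"
```

```text
the job is handed in; nothing more can be done
None
```

The hub on the pad is the 46 mm one: bores 1, 2 and 3 stopped it at the mouth, and I left it upright and fully home in bore 4, with the gripper drawn clear above it and the job handed in at about 25 s.

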